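# Seat the drive cartridge and latch the dock's door

## Task

Press the drive cartridge fully home in the desktop dock while the dock's door is still open, then swing the door over and press it down until its sprung latch snaps in, so that it stays shut by itself when you let go. Go gently: never press on the dock, cartridge or door with more than about 25 N, and do not disturb the mug, the blue case or the wooden stamp.

Things in the scene. Friction and masses are not known exactly. Their poses are not given: they have to be found in the camera images.
- dock: Grey top-loading drive dock fixed on the table: 100 mm (x) by 112 mm (y), rim at z 70 mm, open on top. Origin: centre of its underside; z up; its door hinges along the right rim (-y). A steel strike bracket on the left wall (y +35..+62 mm, x -18..+18) reaches up to z 97 mm (103 at most).
- strike_nominal (a point): Nominal place of the strike's latch lip, a 30 mm long, 3 mm thick bar along the dock's x. The strike is adjustable: lip, rubber buffer (stops the door) and orange sprung pin (pushes an unlatched door up) really sit together up to 6 mm higher or lower than nominal; this is not measured.
- door (a joint): Hinge angle of the white door, rad; 0 = level over the dock, grows as it opens upward, about 1.57 = upright. Hinge axis along the dock's x at y -52, z 86.5 mm. Panel 84 mm (x), 12 mm thick (axis in its middle plane), 4 to 100 mm from the axis, no handle; a stiff hinge keeps it where it is left. Latched it rests between -0.05 and 0.08, depending on the strike; unlatched the pin lifts it past 0.12.
- door_hinge (a point): Middle of the door's hinge axis. Its axes turn with the door: at angle 0 parallel to the dock's; y points along the panel to its free edge, z out of its outer face (on top when shut, facing right, -y of the dock, when upright).
- door_push (a point): Place to push: on the door's outer face, 80 mm from the hinge axis. Axes as door_hinge. Force here: swinging 1 to 2 N; from 0.13 to 0.26 rad on the pin resists, 3 to 6 N; the bolt's bevel climbs the lip, up to 9 to 14 N in all; its nose slides past, about 6 N over 1 to 2 mm; it snaps in, force falling below 3 N; 1 to 2 mm on the buffer bears, rising by about 15 N per mm.
- latch_bolt (a point): Tip of the steel latch bolt, which sticks 9 mm out of the door's free edge, 16 mm wide (x), flat on the outer side and bevelled towards the dock; it springs back into the door when pressed.
- cartridge (a joint): How far the drive cartridge stands up out of its home position, in m (0 = home, just on its rubber stop; grows upward). It slides stiffly: about 5 N to press down; on the stop the force rises by about 6 N per mm and it may settle up to 1.5 mm deeper. It stays where it is left. The door cannot shut with the cartridge up.
- cartridge_top (a point): On the flat blue top plate of the cartridge (60 mm along x, 63 mm along y, from 39 mm right to 24 mm left of the dock's middle), 10 mm left of the middle; moves with the cartridge, when home it lies at z 71 mm in the dock frame: the place to press, straight down.
- mug: White mug standing on the table behind the dock, 81 mm diameter, 94 mm high; origin at its underside. Bystander.
- blue_case: Teal-blue card case lying on the table left of the dock, 27x59x26 mm; origin centre of underside. Bystander.
- stamp: Wooden hand stamp standing on the table behind and right of the dock, 33 mm diameter, 67 mm high; origin centre of underside. Bystander.

How it is judged:
By the outcome, as a careful person would: the job done as asked, in the order asked, and still so for the second after the job is handed in, with the robot touching nothing.
It also fails if it takes over 61 s, if anything falls off the work surface, if the arm or the gripper's body presses on something with over 40 N, if the wrist force passes 120 N, or if a joint passes its speed limit or range.

## Robot

A 6-joint arm with a two-finger parallel gripper is mounted at the origin on the work surface; the furniture and walls round the work are solid. World frame = base frame: x ahead of the robot, y to its left, z up, the work surface at z = 0. Lengths are in m, angles in rad, forces in N, time in s.
With the tool pointing down it reaches from about 0.25 to 0.775 m from the base axis. Payload 4 kg.
Tool frame: the origin (TCP) lies on the centre line of the jaws, within the pads' length; the fingertips stand 14 mm ahead of it and the grasp point (between the pads) lies 5 mm behind it (robot.tcp_to_tips is the distance from the TCP to the fingertips, in m); z points along the fingers, y is the line along which they close (so a half turn about z gives the same grasp; the last joint's range is limited). The gripper opens to 94 mm and grips with 3 to 60 N. Pads are 16 mm wide; open, the fingers measure 119 mm over their backs; the gripper's body (75 mm by 177 mm) begins 78 mm behind the grasp point.
Start: joints at [-1.39, 0.087, 1.371, -0, 1.684, -0.103], TCP at [0.154, -0.528, 0.22] pointing down, gripper open.
Joint ranges: [-3.1, 3.1], [-0.76, 2.03], [0.27, 2.55], [-1.08, 4.22], [0.17, 2.65], [-2.57, 2.57]. Speed limits (rad/s): [2.79, 2.79, 3.14, 3.14, 3.14, 3.14].

## Interface

Orientations are given as [roll, pitch, yaw] about the fixed x, y, z axes, in that order (R = Rz(yaw) Ry(pitch) Rx(roll)).
In Python, from bench import robot gives the robot as it stands.
- The arm moves only by the tool carry_out, never from a script. Its argument "increments" is a list of rows, each a list of 3 entries, a list of its own where there are three numbers: the closure in counts, from 0 (fully open) to 255 (shut), then the shift along the tool's x, y, z in mm, then the turn about the tool's z in degrees. In form: [[fingers, [dx, dy, dz], twist], ...]. A call has 1 to 8 rows; each row shifts and turns the commanded pose from where the row before left it, along the tool's axes as they then stand; what a row does not reach is not made up. A row lasts 1/10 s, in which the tool goes at most 50 mm and 8.59 degrees, less where a joint would pass 70% of its speed; a pose out of reach is approached as far as the arm can. A call with a gripper value outside its range is refused whole. The fingers move at their own pace and stop on an object; the grip force is fixed at half the most. Time passes only in rows, so rows that do not move let the fingers close. It gives the time, the measured TCP pose, the force, the opening and the grip force at its end, in the units of the state.
- robot.get_obs(): the state, without advancing time (a new reading comes with each control period).
- robot.snapshot(name): name is "scene" or "top" or "wrist"; returns the picture (400x640x3 uint8, blue, green, red); there is no depth.
- robot.get_calibration(name): a dict with "vfov" (degrees; the focal length in pixels is half the picture's height over the tangent of half this angle, whatever the lens; pixels are square), "cx", "cy" (the principal point, pixels), "T" (4x4, takes a point from camera to world coordinates). Camera axes: x right, y down, z forward; pixel columns grow to the right and rows downward; lengths in m; the calibration is good to about 2 mm. The wrist camera is an equidistant fisheye: a pixel r from the principal point sees the ray r / f radians off the axis. A picture is of the moment at which its call begins: read the wrist's pose just before it. get_calibration takes no time and is no camera call; for the wrist camera it gives the pose at the moment of the call.
- robot.close_job(): hands the job in; it is judged then, once.
The state is a dict: "time": time; "joint_positions": joint angles; "qvel": joint speeds; "joint_torque": joint torques, N m; "tool_pos": TCP position; "ee_rot": TCP orientation; "wrist_force": force on the tool from outside, world axes, zero at the start; "wrist_torque": the same for the moment, N m; "width": finger opening in m; "finger_force": force on a finger pad.
Only numpy, scipy, OpenCV 4.12 (cv2) and the standard library are available. Lean on these libraries where they do the work, as an engineer would, in place of code of your own. Each camera call takes 0.05 s, during which the arm holds its last target. There are 200 camera calls.

## Working session

There is one attempt and no reset: what is moved stays moved. The work goes in short steps, Python scripts to look and compute and a tool call to move; the robot and the scene stay as the last step left them, time stands still between calls to the robot, and variables do not carry over. Pictures are saved under pics/ and viewed, at most 10 in all, crops included, and the job is handed in when it is done.

Besides the shell and the picture viewer there is one more tool, called after "Call:" in YAML: its name, and indented under it one key for each argument. carry_out: Moves the arm, as the interface text tells. Its arguments: {"type":"object","properties":{"increments":{"type":"array","items":{"type":"array"}}},"required":["increments"]}

```bash
mkdir -p pics; ls
python3 - <<'E'
from bench import robot
import cv2,json
for n in("scene","top"):
    cv2.imwrite(f"pics/{n}0.png",robot.snapshot(n)); c=robot.get_calibration(n); print(n,c["vfov"],c["cx"],c["cy"],c["T"])
o=robot.get_obs(); print(o)
E
```

```text
pics
scene 49.68270327227724 328.4115027654182 193.30490321247376 [[ 0.67302638 -0.37575716  0.63705733 -0.07865205]
 [-0.73945338 -0.32365118  0.59030383 -0.77090546]
 [-0.01562653 -0.86836425 -0.49568069  0.49713847]
 [ 0.          0.          0.          1.        ]]
top 57.295066845834214 320.24374775180934 204.67325289230945 [[ 0.03576273 -0.97460513  0.22105626  0.28413052]
 [-0.99935562 -0.03555452  0.00492214 -0.26242341]
 [ 0.00306241 -0.22108985 -0.97524864  0.92686018]
 [ 0.          0.          0.          1.        ]]
{'time': 0.1, 'joint_positions': array([-1.39008175e+00,  8.79123349e-02,  1.37207011e+00,  1.44281189e-05,
        1.68359641e+00, -1.03127384e-01]), 'qvel': array([-0.00029176, -0.00247226, -0.00503245,  0.00053145, -0.00037728,
        0.0003731 ]), 'joint_torque': array([ 2.09410937e-03, -3.41253483e+01, -3.03300762e+01,  7.19144451e-02,
        3.04043025e-02, -9.99641406e-05]), 'tool_pos': array([ 0.15392913, -0.52754854,  0.21842086]), 'ee_rot': array([-3.13961848e+00, -2.18732568e-04,  2.83843354e-01]), 'wrist_force': array([ 0.61318448,  0.64567062, -0.10464201]), 'wrist_torque': array([-0.00497635, -0.03355685, -0.03962318]), 'finger_force': 0.0, 'width': 0.09402454003177654}
```

View pics/scene0.png

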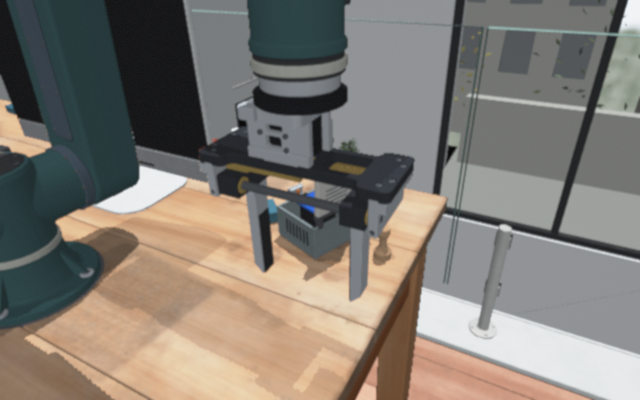

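View pics/top0.png

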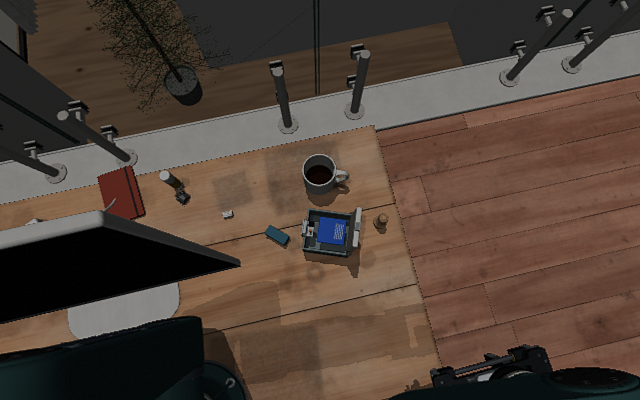

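The scene view shows the dock mostly hidden behind the fingers, at about (310,225). In the top view the dock is near (332,232) with the blue plate, the upright door at (357,228), the mug at (320,172), the stamp at (381,222) and the case at (277,235). I'll zoom in next.

```bash
cat > h.py <<'E'
import numpy as np, cv2
from bench import robot
def ray(cal,u,v,fish=False):
    f=200/np.tan(np.radians(cal["vfov"])/2); T=np.array(cal["T"])
    x,y=(u-cal["cx"])/f,(v-cal["cy"])/f
    if fish:
        r=np.hypot(x,y); s=np.sin(r)/r if r>1e-9 else 1; d=np.array([x*s,y*s,np.cos(r)])
    else: d=np.array([x,y,1.])
    return T[:3,3],T[:3,:3]@d
def onplane(cal,u,v,z,fish=False):
    o,d=ray(cal,u,v,fish); return o+d*(z-o[2])/d[2]
def proj(cal,p,fish=False):
    f=200/np.tan(np.radians(cal["vfov"])/2); T=np.array(cal["T"])
    c=T[:3,:3].T@(np.array(p)-T[:3,3])
    if fish:
        r=np.hypot(c[0],c[1]); k=np.arctan2(r,c[2])/max(r,1e-9)
    else: k=1/c[2]
    return f*k*c[0]+cal["cx"],f*k*c[1]+cal["cy"]
E
python3 - <<'E'
from h import *
im=cv2.imread("pics/top0.png"); c=robot.get_calibration("top")
cv2.imwrite("pics/crop0.png",cv2.resize(im[145:270,255:400],None,fx=5,fy=4.8*5/4.8,interpolation=cv2.INTER_CUBIC)[:600])
hsv=cv2.cvtColor(im,cv2.COLOR_BGR2HSV)
m=cv2.inRange(hsv,(108,150,80),(125,255,255)); 
cs,_=cv2.findContours(m,0,2); k=max(cs,key=cv2.contourArea); r=cv2.minAreaRect(k); print(r)
for z in(.071,.085,.1): 
    b=np.array([onplane(c,*p,z)[:2] for p in cv2.boxPoints(r)]); print(z,b.round(4).tolist(),b.mean(0),np.linalg.norm(np.diff(b,axis=0),axis=1))
E
```

```text
((331.22271728515625, 230.3297119140625), (26.829235076904297, 25.045024871826172), 7.594643592834473)
0.071 [[0.3906, -0.2519], [0.4501, -0.2575], [0.4438, -0.321], [0.3845, -0.3144]] [ 0.41725681 -0.28620791] [0.05976178 0.06375225 0.05965037]
0.085 [[0.3889, -0.2521], [0.4474, -0.2576], [0.4412, -0.32], [0.3829, -0.3136]] [ 0.41507915 -0.28581885] [0.05878421 0.0627094  0.05867462]
0.1 [[0.387, -0.2523], [0.4445, -0.2577], [0.4384, -0.319], [0.3811, -0.3127]] [ 0.41274595 -0.285402  ] [0.05773681 0.06159207 0.05762918]
```

View pics/crop0.png

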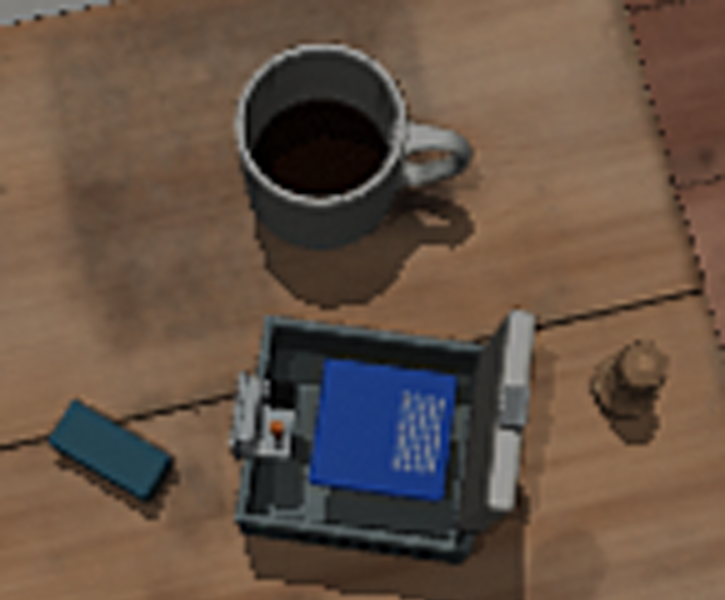

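The crop (5x, offset (255,145)) shows an open dock with rim corners near (268,320), (240,523) and (472,555). The blue plate is centred at about (383,427), the door is upright along x≈510, and the strike with its orange pin is at (275,428). I'll cross-check the dock pose using the rim corners, the plate and the bystanders.

Run:
```python
from h import *
c=robot.get_calibration("top")
P=lambda u,v,z:onplane(c,255+u/5,145+v/5,z)
for n,u,v,z in [("TL",266,318,.07),("BL",238,524,.07),("BR",470,554,.07),("TR",490,347,.07),("doortopfar",522,312,.187),("doortopnear",500,508,.187),("bolt",513,405,.195),("pin",277,428,.087)]: print(n,P(u,v,z).round(4))
yaw=-.095; R=np.array([[np.cos(yaw),-np.sin(yaw)],[np.sin(yaw),np.cos(yaw)]])
for zc in(.071,.085,.1):
    ctr={.071:[.41726,-.28621],.085:[.41508,-.28582],.1:[.41275,-.2854]}[zc]
    print("dock ctr from plate",zc,np.array(ctr)-R@[0,-.0075])
def dock(ctr,p): return R.T@(np.array(p)[:2]-ctr)
D=np.mean([P(266,318,.07)[:2]-R@[.05,.056],P(238,524,.07)[:2]-R@[-.05,.056],P(470,554,.07)[:2]-R@[-.05,-.056]],axis=0); print("D corners",D)
for n,u,v,z in [("doortopfar",522,312,.187),("doortopnear",500,508,.187),("bolt",513,405,.195),("pin",277,428,.087)]: print(n,dock(D,P(u,v,z)).round(4))
```

```text
TL [ 0.4677 -0.2296  0.07  ]
BL [ 0.3689 -0.2208  0.07  ]
BR [ 0.3589 -0.3293  0.07  ]
TR [ 0.4574 -0.3371  0.07  ]
doortopfar [ 0.449  -0.3399  0.187 ]
doortopnear [ 0.3676 -0.332   0.187 ]
bolt [ 0.4085 -0.3359  0.195 ]
pin [ 0.4122 -0.2376  0.087 ]
dock ctr from plate 0.071 [ 0.41797143 -0.27874382]
dock ctr from plate 0.085 [ 0.41579143 -0.27835382]
dock ctr from plate 0.1 [ 0.41346143 -0.27793382]
D corners [ 0.41330911 -0.28008407]
doortopfar [ 0.0412 -0.0561]
doortopnear [-0.0406 -0.056 ]
bolt [ 0.0006 -0.056 ]
pin [-0.0052  0.0422]
```

Call:
carry_out:
  increments:
    - [255,[0,0,-20],-8]
    - [255,[0,0,-20],-8]
    - [255,[0,0,-20],-8]
    - [255,[0,0,0],-8]
    - [255,[0,0,0],-8]
    - [255,[0,0,0],-8]
    - [255,[0,0,0],-8]
    - [255,[0,0,0],-8]

```text
time: 0.9
tool_pos: [0.154, -0.5278, 0.2788]
ee_rot: [-3.141, -0.001, 1.407]
wrist_force: [0.9, 0.1, 0.6]
width: 0.0335
finger_force: 0.0
```

Run:
```python
from h import *
c=robot.get_calibration("top"); s=robot.get_calibration("scene")
print("base px",proj(c,[0,0,.0]),proj(c,[0,0,.3]))
for px in((240,264),(103,212)):
  for z in(.0,.1,.2,.3,.4,.5,.6): p=onplane(c,*px,z); print(px,p.round(3),np.round(proj(s,p)))
cv2.imwrite("pics/s1.png",robot.snapshot("scene"))
```

```text
base px (np.float64(200.61996576717075), np.float64(410.02075933605823)) (np.float64(137.57739521238696), np.float64(475.1265901231354))
(240, 264) [ 0.335 -0.063  0.   ] [218. 215.]
(240, 264) [ 0.329 -0.084  0.1  ] [215. 178.]
(240, 264) [ 0.324 -0.106  0.2  ] [211. 134.]
(240, 264) [ 0.318 -0.127  0.3  ] [207.  83.]
(240, 264) [ 0.313 -0.149  0.4  ] [202.  22.]
(240, 264) [ 0.307 -0.17   0.5  ] [196. -53.]
(240, 264) [ 0.302 -0.192  0.6  ] [ 188. -147.]
(103, 212) [0.454 0.302 0.   ] [177. 152.]
(103, 212) [0.436 0.241 0.1  ] [176. 126.]
(103, 212) [0.418 0.18  0.2  ] [175.  94.]
(103, 212) [0.399 0.119 0.3  ] [173.  55.]
(103, 212) [0.381 0.058 0.4  ] [171.   8.]
(103, 212) [ 0.363 -0.003  0.5  ] [169. -52.]
(103, 212) [ 0.344 -0.064  0.6  ] [ 165. -131.]
```

View pics/s1.png

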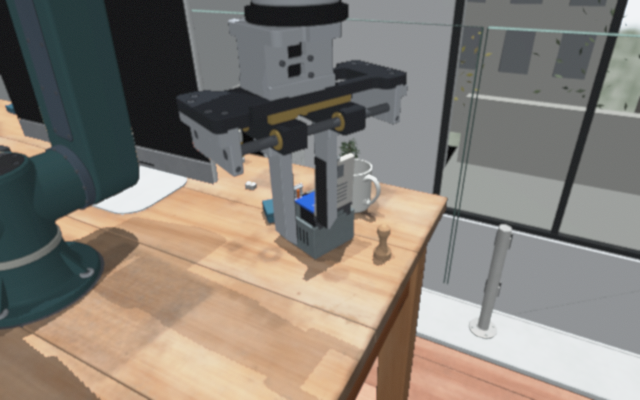

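The monitor's right edge in the scene view runs from (217,182) up to about (188,0), close to the arm's path. I'll locate it, and work out how the arm passes it.

Run:
```python
from h import *
c=robot.get_calibration("top"); s=robot.get_calibration("scene")
im=cv2.imread("pics/s1.png"); g=cv2.cvtColor(im,cv2.COLOR_BGR2GRAY).astype(int)
for v in(5,40,80,120,160,175,182): 
    r=g[v,165:240]; print(v,165+np.argmax(np.abs(r[3:]-r[:-3])),r[::5].tolist())
for x,y in((.33,-.085),(.325,-.105),(.318,-.127),(.313,-.149),(.307,-.17)):
    print(x,y,[np.round(proj(s,[x,y,z])).tolist() for z in(.05,.1,.2,.3,.4,.5)])
t=cv2.imread("pics/top0.png"); cv2.imwrite("pics/t1.png",cv2.resize(t[180:400,0:300],None,fx=2.6,fy=2.6))
```

```text
5 182 [24, 24, 23, 22, 138, 123, 122, 124, 123, 124, 123, 124, 123, 123, 124]
40 188 [21, 25, 25, 23, 24, 111, 125, 123, 124, 123, 124, 124, 123, 123, 113]
80 194 [22, 23, 23, 23, 22, 26, 45, 130, 125, 124, 123, 125, 123, 123, 124]
120 179 [24, 25, 21, 57, 116, 112, 48, 35, 37, 38, 43, 41, 37, 38, 36]
160 208 [105, 101, 103, 106, 106, 119, 111, 80, 38, 107, 116, 115, 111, 118, 123]
175 216 [237, 236, 220, 151, 107, 103, 105, 104, 103, 102, 134, 195, 195, 181, 130]
182 212 [238, 238, 238, 238, 191, 209, 213, 201, 159, 116, 169, 209, 208, 204, 200]
0.33 -0.085 [[219.0, 200.0], [215.0, 178.0], [207.0, 131.0], [199.0, 78.0], [189.0, 17.0], [177.0, -53.0]]
0.325 -0.105 [[222.0, 204.0], [219.0, 182.0], [211.0, 134.0], [203.0, 80.0], [193.0, 18.0], [181.0, -53.0]]
0.318 -0.127 [[226.0, 209.0], [223.0, 187.0], [215.0, 138.0], [207.0, 83.0], [197.0, 20.0], [185.0, -53.0]]
0.313 -0.149 [[231.0, 214.0], [227.0, 191.0], [220.0, 142.0], [212.0, 86.0], [202.0, 22.0], [191.0, -53.0]]
0.307 -0.17 [[235.0, 219.0], [232.0, 196.0], [224.0, 146.0], [216.0, 89.0], [206.0, 23.0], [195.0, -53.0]]
```

View pics/t1.png

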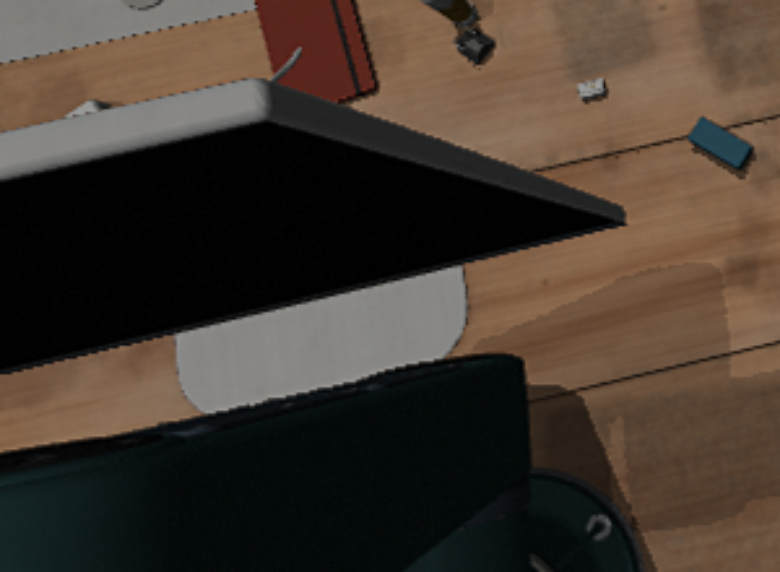

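In the 2.6x crop (offset (0,180)), the monitor's right lower corner is at (622,220) and its upper corner at (265,85). That puts its right edge near (0.33, -0.085), from z 0.1 to 0.62, about 110 mm from the arm's line, so there is room. Next I'll move over the cartridge.

Call:
carry_out:
  increments:
    - [255,[28,24,0],-4]
    - [255,[28,24,0],0]
    - [255,[28,24,0],0]
    - [255,[28,24,0],0]
    - [255,[28,24,0],0]
    - [255,[28,24,0],0]
    - [255,[28,24,0],0]
    - [255,[28,24,0],0]

```text
time: 1.75
tool_pos: [0.3699, -0.3249, 0.2791]
ee_rot: [-3.141, -0.0, 1.468]
wrist_force: [1.0, 0.2, -0.3]
width: 0.0008
finger_force: 0.0
```

Call:
carry_out:
  increments:
    - [255,[28,24,0],0]
    - [255,[28,20,0],0]
    - [255,[0,0,0],0]
    - [255,[0,0,0],0]

```text
time: 2.15
tool_pos: [0.4186, -0.2745, 0.279]
ee_rot: [-3.141, 0.0, 1.471]
wrist_force: [-1.1, -0.5, -0.4]
width: 0.0005
finger_force: 0.0
```

Call:
carry_out:
  increments:
    - [255,[4,-5,0],0]
    - [255,[0,0,0],0]

```text
time: 2.35
tool_pos: [0.4128, -0.2709, 0.2795]
ee_rot: [-3.141, 0.0, 1.468]
wrist_force: [0.5, 1.3, 0.5]
width: 0.0002
finger_force: 0.0
```

Run:
```python
from h import *
c=robot.get_calibration("wrist"); im=robot.snapshot("wrist"); o=robot.get_obs(); print(o["tool_pos"],o["ee_rot"],np.array(c["T"])[:3].round(3).tolist(),c["vfov"])
D=np.array([.4133,-.280]);y=-.092;R=np.array([[np.cos(y),-np.sin(y)],[np.sin(y),np.cos(y)]])
for a in(-50,50):
  for b in(-56,56):
    q=proj(c,[*(D+R@[a/1000,b/1000]),.07],True); cv2.circle(im,tuple(int(round(t)) for t in q),2,(0,0,255),-1)
for x in(-42,42):
    q=proj(c,[*(D+R@[x/1000,-.052]),.1865],True); cv2.circle(im,tuple(int(round(t)) for t in q),2,(0,255,0),-1)
cv2.imwrite("pics/w1.png",im)
```

```text
[ 0.41306406 -0.27109699  0.2796614 ] [3.14141509e+00 4.61698321e-04 1.46834295e+00] [[0.995, -0.099, -0.027, 0.42], [-0.103, -0.96, -0.261, -0.195], [-0.0, 0.262, -0.965, 0.445]] 65.70646984690485
```

View pics/w1.png

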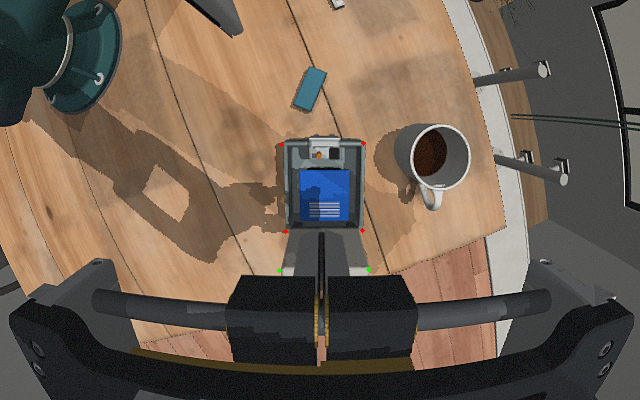

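The predicted rim and door markers fall on the dock's corners at (281,144), (363,144), (285,231), (362,230) and on the door top at (280–370,270), so the dock pose is confirmed. I'll descend now.

Call:
carry_out:
  increments:
    - [255,[0,0,35],0]
    - [255,[0,0,35],0]
    - [255,[0,0,35],0]
    - [255,[0,0,25],0]
    - [255,[0,0,0],0]
    - [255,[0,0,0],0]

```text
time: 3.0
tool_pos: [0.4137, -0.271, 0.15]
ee_rot: [3.142, 0.0, 1.469]
wrist_force: [0.9, -0.1, 0.7]
width: 0.0004
finger_force: 0.0
```

Call:
carry_out:
  increments:
    - [255,[0,0,4],0]
    - [255,[0,0,4],0]
    - [255,[0,0,4],0]
    - [255,[0,0,0],0]
    - [255,[0,0,0],0]

```text
time: 3.5
tool_pos: [0.414, -0.2705, 0.1376]
ee_rot: [3.141, 0.0, 1.471]
wrist_force: [-0.3, 0.1, 0.7]
width: 0.0004
finger_force: 0.0
```

Tip at z ≈ 0.124.

Call:
carry_out:
  increments:
    - [255,[0,0,4],0]
    - [255,[0,0,4],0]
    - [255,[0,0,4],0]
    - [255,[0,0,4],0]
    - [255,[0,0,4],0]
    - [255,[0,0,0],0]

```text
time: 4.1
tool_pos: [0.4135, -0.2701, 0.1165]
ee_rot: [-3.14, -0.001, 1.471]
wrist_force: [-0.4, 0.2, 0.5]
width: 0.0007
finger_force: 0.0
```

Call:
carry_out:
  increments:
    - [255,[0,0,3],0]
    - [255,[0,0,3],0]
    - [255,[0,0,3],0]
    - [255,[0,0,0],0]

```text
time: 4.5
tool_pos: [0.4137, -0.2703, 0.1079]
ee_rot: [-3.141, -0.0, 1.471]
wrist_force: [0.6, -0.8, 0.2]
width: 0.0006
finger_force: 0.0
```

Call:
carry_out:
  increments:
    - [255,[0,0,3],0]
    - [255,[0,0,3],0]
    - [255,[0,0,2],0]
    - [255,[0,0,0],0]

```text
time: 4.9
tool_pos: [0.414, -0.2705, 0.1006]
ee_rot: [3.141, 0.0, 1.471]
wrist_force: [0.2, 1.0, 2.2]
width: 0.0001
finger_force: 0.8
```

Call:
carry_out:
  increments:
    - [255,[0,0,3],0]
    - [255,[0,0,3],0]
    - [255,[0,0,2],0]
    - [255,[0,0,0],0]

```text
time: 5.3
tool_pos: [0.414, -0.2705, 0.0923]
ee_rot: [3.141, 0.0, 1.471]
wrist_force: [-1.2, 0.5, 3.2]
width: 0.0006
finger_force: 1.5
```

Call:
carry_out:
  increments:
    - [255,[0,0,1],0]
    - [255,[0,0,1],0]
    - [255,[0,0,1],0]
    - [255,[0,0,0],0]
    - [255,[0,0,0],0]

```text
time: 5.8
tool_pos: [0.414, -0.2705, 0.0894]
ee_rot: [3.141, 0.0, 1.471]
wrist_force: [-1.3, 1.7, 3.5]
width: 0.0006
finger_force: 1.8
```

Call:
carry_out:
  increments:
    - [255,[0,0,1],0]
    - [255,[0,0,1],0]
    - [255,[0,0,1],0]
    - [255,[0,0,0],0]
    - [255,[0,0,0],0]

```text
time: 6.3
tool_pos: [0.414, -0.2705, 0.0863]
ee_rot: [3.142, 0.0, 1.471]
wrist_force: [-0.8, 1.2, 2.9]
width: 0.0005
finger_force: 1.7
```

Call:
carry_out:
  increments:
    - [255,[0,0,1],0]
    - [255,[0,0,1],0]
    - [255,[0,0,0],0]
    - [255,[0,0,0],0]

```text
time: 6.7
tool_pos: [0.414, -0.2705, 0.0847]
ee_rot: [3.141, 0.0, 1.471]
wrist_force: [-1.3, 0.8, 5.4]
width: 0.0005
finger_force: 2.6
```

Call:
carry_out:
  increments:
    - [255,[0,0,1],0]
    - [255,[0,0,0],0]
    - [255,[0,0,0],0]

```text
time: 7.0
tool_pos: [0.414, -0.2706, 0.0843]
ee_rot: [3.141, 0.0, 1.471]
wrist_force: [-2.1, 1.5, 7.4]
width: 0.0006
finger_force: 3.8
```

Call:
carry_out:
  increments:
    - [255,[0,0,0.5],0]
    - [255,[0,0,0],0]
    - [255,[0,0,0],0]

```text
time: 7.3
tool_pos: [0.414, -0.2705, 0.0842]
ee_rot: [3.141, 0.0, 1.471]
wrist_force: [-2.5, 2.2, 9.3]
width: 0.0006
finger_force: 4.6
```

Call:
carry_out:
  increments:
    - [255,[0,0,1],0]
    - [255,[0,0,0],0]
    - [255,[0,0,0],0]

```text
time: 7.6
tool_pos: [0.4141, -0.2705, 0.0836]
ee_rot: [3.141, 0.001, 1.471]
wrist_force: [-2.5, 2.1, 11.7]
width: 0.0006
finger_force: 5.6
```

Call:
carry_out:
  increments:
    - [255,[0,0,0.7],0]
    - [255,[0,0,0],0]
    - [255,[0,0,0],0]
    - [255,[0,0,0],0]

```text
time: 8.0
tool_pos: [0.4141, -0.2706, 0.0834]
ee_rot: [3.141, 0.001, 1.471]
wrist_force: [-3.0, 3.0, 12.9]
width: 0.0004
finger_force: 6.6
```

The cartridge is on its stop at about 13 N, with the tip at z ≈ 0.0695. Next I'll rise, cross over the door and come down on its outer side.

Call:
carry_out:
  increments:
    - [255,[0,0,-10],0]
    - [255,[0,0,-30],0]
    - [255,[0,0,-35],0]
    - [255,[0,0,-35],0]
    - [255,[0,0,-35],0]
    - [255,[0,0,-25],0]
    - [255,[0,0,0],0]
    - [255,[0,0,0],0]

```text
time: 8.8
tool_pos: [0.4139, -0.2705, 0.2503]
ee_rot: [-3.141, -0.0, 1.471]
wrist_force: [-0.0, -0.7, -1.0]
width: 0.0008
finger_force: 0.0
```

Call:
carry_out:
  increments:
    - [255,[-20,0,0],0]
    - [255,[-25,0,0],0]
    - [255,[-25,0,0],0]
    - [255,[-25,0,0],0]
    - [255,[-5,0,0],0]
    - [255,[0,0,0],0]
    - [255,[0,0,0],0]

```text
time: 9.5
tool_pos: [0.4038, -0.3689, 0.2501]
ee_rot: [-3.14, -0.002, 1.471]
wrist_force: [-0.6, -0.2, 0.9]
width: 0.0003
finger_force: 0.0
```

```bash
cat >> h.py <<'E'
D=np.array([.4133,-.280]);_y=-.092;R=np.array([[np.cos(_y),-np.sin(_y)],[np.sin(_y),np.cos(_y)]])
def st():
    o=robot.get_obs(); p=R.T@(o["tool_pos"][:2]-D); print("dock xy",(p*1000).round(1),"tip z",((o["tool_pos"][2]-.014)*1000).round(1),"f",R.T@o["wrist_force"][:2],o["wrist_force"][2],"t",o["time"])
E
python3 - <<'E'
from h import *
st()
c=robot.get_calibration("top"); im=robot.snapshot("top")
cv2.imwrite("pics/top2.png",cv2.resize(im[145:270,255:400],None,fx=5,fy=4.8))
print(R.T@(onplane(c,381,220,.05)[:2]-D))
E
```

```text
dock xy [ -1.3 -89.4] tip z 236.1 f [-0.57228048 -0.29301969] 0.9067908380884547 t 9.5
[ 0.04827445 -0.12323968]
```

View pics/top2.png

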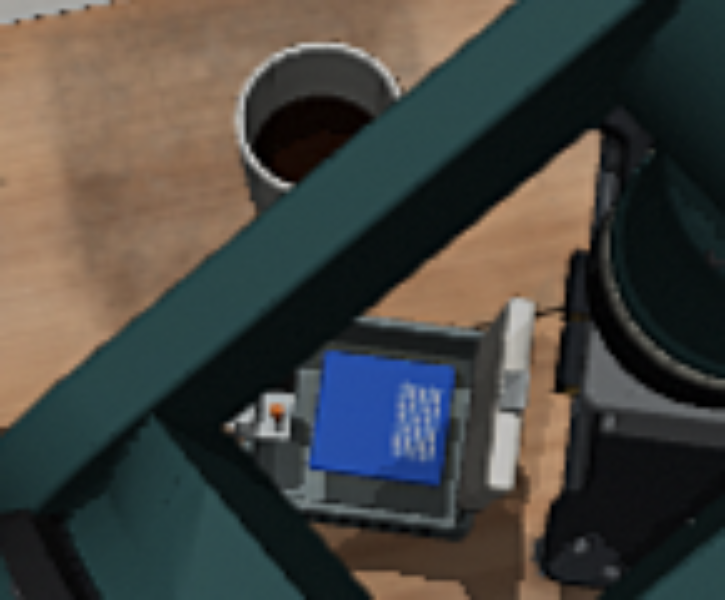

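The plate now sits lower in the dock, the door is still upright and clear of the gripper, and the stamp is clear. I'll lower beside the door and push.

Call:
carry_out:
  increments:
    - [255,[0,0,30],0]
    - [255,[0,0,35],0]
    - [255,[0,0,35],0]
    - [255,[0,0,18],0]
    - [255,[0,0,0],0]
    - [255,[0,0,0],0]

```text
time: 10.15
tool_pos: [0.4044, -0.3694, 0.134]
ee_rot: [3.141, 0.0, 1.472]
wrist_force: [-0.3, 0.1, 0.9]
width: 0.0005
finger_force: 0.0
```

Call:
carry_out:
  increments:
    - [255,[5,0,0],0]
    - [255,[5,0,0],0]
    - [255,[5,0,0],0]
    - [255,[3,0,0],0]
    - [255,[3,0,0],0]
    - [255,[0,0,0],0]

```text
time: 10.75
tool_pos: [0.4062, -0.3488, 0.1336]
ee_rot: [3.141, 0.0, 1.471]
wrist_force: [-0.1, 0.1, 1.7]
width: 0.0006
finger_force: 0.0
```

```bash
python3 -c "
from h import *
st()"
```

```text
dock xy [ -0.7 -69.2] tip z 119.6 f [-0.08325775  0.09445626] 1.6882677063199674 t 10.75
```

Call:
carry_out:
  increments:
    - [255,[3,0,0],0]
    - [255,[3,0,0],0]
    - [255,[3,0,0],0]
    - [255,[3,0,0],0]
    - [255,[0,0,0],0]

```text
time: 11.25
tool_pos: [0.4074, -0.3371, 0.1338]
ee_rot: [3.141, 0.001, 1.471]
wrist_force: [0.2, -0.7, 1.9]
width: 0.0007
finger_force: 1.4
```

Call:
carry_out:
  increments:
    - [255,[3,0,0],0]
    - [255,[3,0,0],0]
    - [255,[3,0,0],0]
    - [255,[3,0,0],0]
    - [255,[3,0,0],0]

```text
time: 11.75
tool_pos: [0.4086, -0.3216, 0.1328]
ee_rot: [-3.141, -0.001, 1.471]
wrist_force: [0.3, -2.8, 0.3]
width: 0.0004
finger_force: 0.9
```

```bash
python3 -c "
from h import *
st()"
```

```text
dock xy [ -0.9 -41.8] tip z 118.8 f [ 0.56140438 -2.71232217] 0.26773538664040153 t 11.75
```

Force is about 3 N. Continue to centre y ≈ -12.

Call:
carry_out:
  increments:
    - [255,[4,0,0],0]
    - [255,[4,0,0],0]
    - [255,[4,0,0],0]
    - [255,[4,0,0],0]

```text
time: 12.15
tool_pos: [0.4104, -0.3057, 0.1333]
ee_rot: [3.142, -0.0, 1.471]
wrist_force: [-0.9, -1.6, -0.6]
width: 0.0005
finger_force: 0.6
```

Call:
carry_out:
  increments:
    - [255,[4,0,0],0]
    - [255,[4,0,0],0]
    - [255,[4,0,0],0]
    - [255,[3,0,0],0]
    - [255,[0,0,0],0]

```text
time: 12.65
tool_pos: [0.4119, -0.2906, 0.1332]
ee_rot: [-3.141, -0.001, 1.471]
wrist_force: [0.1, 0.4, 0.1]
width: 0.0006
finger_force: 0.2
```

```bash
python3 -c "
from h import *
st()"
```

```text
dock xy [ -0.4 -10.7] tip z 119.2 f [0.04128699 0.36723369] 0.12297132546998796 t 12.65
```

Call:
carry_out:
  increments:
    - [255,[5,0,0],0]
    - [255,[5,0,0],0]
    - [255,[5,0,0],0]
    - [255,[5,0,0],0]
    - [255,[5,0,0],0]
    - [255,[4,0,0],0]
    - [255,[0,0,0],0]

```text
time: 13.35
tool_pos: [0.4148, -0.2618, 0.1333]
ee_rot: [-3.142, -0.0, 1.471]
wrist_force: [-0.5, -0.5, 0.5]
width: 0.0004
finger_force: 0.1
```

Call:
carry_out:
  increments:
    - [255,[0,0,2],0]
    - [255,[0,0,2],0]
    - [255,[0,0,2],0]
    - [255,[0,0,0],0]

```text
time: 13.75
tool_pos: [0.4146, -0.2625, 0.1267]
ee_rot: [-3.141, -0.0, 1.47]
wrist_force: [0.3, -0.4, -0.5]
width: 0.0004
finger_force: 0.0
```

```bash
python3 -c "
from h import *
st()"
```

```text
dock xy [-0.4 17.5] tip z 112.7 f [ 0.36886578 -0.33318098] -0.5318990515832688 t 13.75
```

Call:
carry_out:
  increments:
    - [255,[0,0,2],0]
    - [255,[0,0,2],0]
    - [255,[0,0,0],0]

```text
time: 14.05
tool_pos: [0.4146, -0.2625, 0.1229]
ee_rot: [-3.141, -0.0, 1.471]
wrist_force: [0.6, -0.3, 0.6]
width: 0.0005
finger_force: 0.0
```

Call:
carry_out:
  increments:
    - [255,[0,0,1],0]
    - [255,[0,0,1],0]
    - [255,[0,0,0],0]
    - [255,[0,0,0],0]

```text
time: 14.45
tool_pos: [0.4147, -0.2625, 0.1212]
ee_rot: [-3.142, 0.0, 1.471]
wrist_force: [0.1, -0.4, 0.5]
width: 0.0004
finger_force: 0.0
```

Run:
```python
from h import *
st(); cv2.imwrite("pics/s3.png",cv2.resize(robot.snapshot("scene")[120:270,200:400],None,fx=4,fy=4))
```

```text
dock xy [-0.2 17.5] tip z 107.2 f [ 0.08890613 -0.35685143] 0.4891271101593341 t 14.45
```

View pics/s3.png

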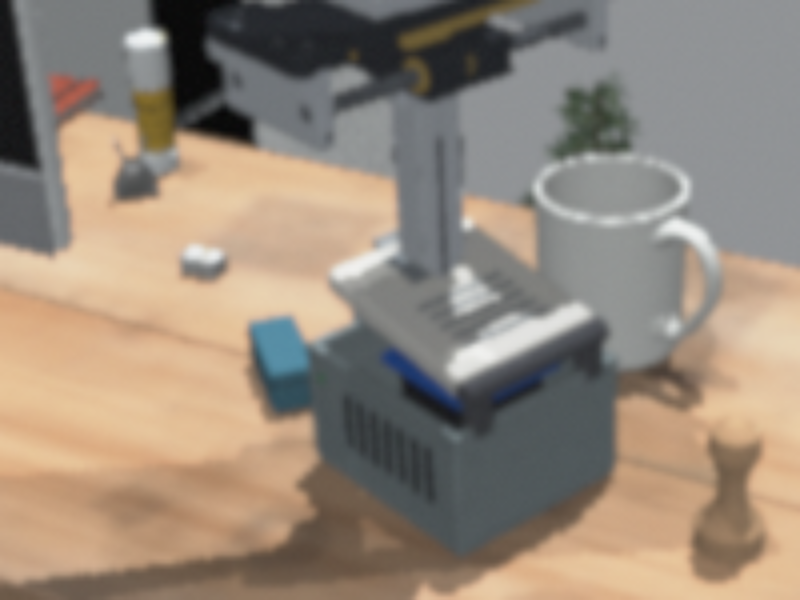

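The view shows the door nearly down, its free edge still slightly raised around (350,270). The fingertips are just above it at (430,265), and the mug, case and stamp haven't moved. I'll continue down slowly.

Call:
carry_out:
  increments:
    - [255,[0,0,1],0]
    - [255,[0,0,1],0]
    - [255,[0,0,0],0]

```text
time: 14.8
tool_pos: [0.4148, -0.2625, 0.1191]
ee_rot: [-3.142, -0.0, 1.471]
wrist_force: [0.3, 0.6, 0.9]
width: 0.0002
finger_force: 0.1
```

Call:
carry_out:
  increments:
    - [255,[0,0,1],0]
    - [255,[0,0,1],0]
    - [255,[0,0,0],0]

```text
time: 15.1
tool_pos: [0.4148, -0.2625, 0.1174]
ee_rot: [3.141, -0.0, 1.471]
wrist_force: [-0.3, -0.4, 1.0]
width: 0.0007
finger_force: 0.4
```

Call:
carry_out:
  increments:
    - [255,[0,0,1],0]
    - [255,[0,0,1],0]
    - [255,[0,0,0],0]

```text
time: 15.4
tool_pos: [0.4149, -0.2622, 0.1154]
ee_rot: [3.141, -0.001, 1.471]
wrist_force: [0.3, 1.2, 3.1]
width: 0.0007
finger_force: 1.4
```

Call:
carry_out:
  increments:
    - [255,[0,0,1],0]
    - [255,[0,0,0],0]
    - [255,[0,0,0],0]

```text
time: 15.7
tool_pos: [0.4149, -0.2624, 0.1143]
ee_rot: [3.141, -0.0, 1.471]
wrist_force: [0.3, 2.1, 2.9]
width: 0.0003
finger_force: 1.5
```

Call:
carry_out:
  increments:
    - [255,[0,0,1],0]
    - [255,[0,0,0],0]
    - [255,[0,0,0],0]

```text
time: 16.0
tool_pos: [0.4148, -0.2625, 0.1132]
ee_rot: [3.141, 0.0, 1.471]
wrist_force: [-0.1, 1.9, 2.7]
width: 0.0003
finger_force: 1.5
```

Call:
carry_out:
  increments:
    - [255,[0,0,1],0]
    - [255,[0,0,0],0]
    - [255,[0,0,0],0]

```text
time: 16.3
tool_pos: [0.4148, -0.2626, 0.1123]
ee_rot: [3.141, 0.0, 1.471]
wrist_force: [0.0, 1.3, 3.1]
width: 0.0005
finger_force: 1.6
```

Call:
carry_out:
  increments:
    - [255,[0,0,1],0]
    - [255,[0,0,0],0]
    - [255,[0,0,0],0]

```text
time: 16.6
tool_pos: [0.4148, -0.2625, 0.1112]
ee_rot: [3.141, 0.0, 1.471]
wrist_force: [1.7, 3.0, 3.6]
width: 0.0001
finger_force: 1.7
```

Call:
carry_out:
  increments:
    - [255,[0,0,1],0]
    - [255,[0,0,0],0]
    - [255,[0,0,0],0]

```text
time: 16.9
tool_pos: [0.4148, -0.2624, 0.1105]
ee_rot: [3.141, -0.0, 1.471]
wrist_force: [-0.4, 2.6, 5.5]
width: 0.0005
finger_force: 2.4
```

Call:
carry_out:
  increments:
    - [255,[0,0,1],0]
    - [255,[0,0,0],0]
    - [255,[0,0,0],0]

```text
time: 17.2
tool_pos: [0.4149, -0.2624, 0.1101]
ee_rot: [3.141, 0.0, 1.471]
wrist_force: [-1.4, 3.8, 7.7]
width: 0.0005
finger_force: 3.7
```

Call:
carry_out:
  increments:
    - [255,[0,0,1],0]
    - [255,[0,0,0],0]
    - [255,[0,0,0],0]

```text
time: 17.5
tool_pos: [0.4149, -0.2623, 0.1094]
ee_rot: [3.141, -0.0, 1.471]
wrist_force: [-2.0, 4.6, 8.8]
width: 0.0005
finger_force: 4.5
```

Call:
carry_out:
  increments:
    - [255,[0,0,1],0]
    - [255,[0,0,0],0]
    - [255,[0,0,0],0]

```text
time: 17.8
tool_pos: [0.4149, -0.2623, 0.1087]
ee_rot: [3.141, -0.0, 1.471]
wrist_force: [-1.6, 5.2, 10.2]
width: 0.0003
finger_force: 5.2
```

Call:
carry_out:
  increments:
    - [255,[0,0,1],0]
    - [255,[0,0,0],0]
    - [255,[0,0,0],0]

```text
time: 18.1
tool_pos: [0.4149, -0.2622, 0.108]
ee_rot: [3.141, -0.0, 1.471]
wrist_force: [-1.8, 5.7, 12.0]
width: 0.0009
finger_force: 5.8
```

Call:
carry_out:
  increments:
    - [255,[0,0,0.7],0]
    - [255,[0,0,0],0]
    - [255,[0,0,0],0]

```text
time: 18.4
tool_pos: [0.4149, -0.2621, 0.1076]
ee_rot: [3.141, -0.0, 1.471]
wrist_force: [-2.1, 5.9, 12.5]
width: 0.0005
finger_force: 6.4
```

Call:
carry_out:
  increments:
    - [255,[0,0,0.7],0]
    - [255,[0,0,0],0]
    - [255,[0,0,0],0]

```text
time: 18.7
tool_pos: [0.4147, -0.2626, 0.105]
ee_rot: [3.141, 0.001, 1.471]
wrist_force: [1.0, 2.9, 4.9]
width: 0.0006
finger_force: 2.0
```

Call:
carry_out:
  increments:
    - [255,[0,0,0.5],0]
    - [255,[0,0,0],0]
    - [255,[0,0,0],0]

```text
time: 19.0
tool_pos: [0.4147, -0.2628, 0.1046]
ee_rot: [3.142, 0.001, 1.471]
wrist_force: [0.2, 2.1, 5.2]
width: 0.0002
finger_force: 2.7
```

Force has dropped to about 5 N, so the bolt's nose is sliding past the lip. I'll continue to the snap and the buffer.

Call:
carry_out:
  increments:
    - [255,[0,0,0.7],0]
    - [255,[0,0,0],0]
    - [255,[0,0,0],0]

```text
time: 19.3
tool_pos: [0.4148, -0.2628, 0.1041]
ee_rot: [3.141, 0.001, 1.471]
wrist_force: [0.2, 2.3, 6.4]
width: 0.0004
finger_force: 3.2
```

Call:
carry_out:
  increments:
    - [255,[0,0,0.7],0]
    - [255,[0,0,0],0]
    - [255,[0,0,0],0]

```text
time: 19.6
tool_pos: [0.4148, -0.2628, 0.1036]
ee_rot: [3.141, 0.001, 1.471]
wrist_force: [-0.6, 3.8, 7.5]
width: 0.0002
finger_force: 3.6
```

Call:
carry_out:
  increments:
    - [255,[0,0,0.7],0]
    - [255,[0,0,0],0]
    - [255,[0,0,0],0]

```text
time: 19.9
tool_pos: [0.4148, -0.2628, 0.1035]
ee_rot: [3.141, 0.001, 1.471]
wrist_force: [-2.5, 4.0, 9.5]
width: 0.0005
finger_force: 4.7
```

Call:
carry_out:
  increments:
    - [255,[0,0,0.8],0]
    - [255,[0,0,0],0]
    - [255,[0,0,0],0]

```text
time: 20.2
tool_pos: [0.4148, -0.2628, 0.1033]
ee_rot: [3.141, 0.001, 1.471]
wrist_force: [-1.6, 4.9, 13.3]
width: 0.0005
finger_force: 6.0
```

Call:
carry_out:
  increments:
    - [255,[0,0,0.8],0]
    - [255,[0,0,0],0]
    - [255,[0,0,0],0]

```text
time: 20.5
tool_pos: [0.4148, -0.2628, 0.1031]
ee_rot: [3.141, 0.001, 1.471]
wrist_force: [-2.5, 5.5, 14.8]
width: 0.0004
finger_force: 7.3
```

Stiffness is now about 15 N/mm, so the door is on the buffer. I'll release slowly and check whether the latch holds.

Call:
carry_out:
  increments:
    - [255,[0,0,-3],0]
    - [255,[0,0,0],0]
    - [255,[0,0,0],0]

```text
time: 20.8
tool_pos: [0.4148, -0.2629, 0.1042]
ee_rot: [3.141, 0.001, 1.471]
wrist_force: [-0.3, 3.4, 6.4]
width: 0.0002
finger_force: 3.6
```

Call:
carry_out:
  increments:
    - [255,[0,0,-3],0]
    - [255,[0,0,0],0]
    - [255,[0,0,0],0]

```text
time: 21.1
tool_pos: [0.4142, -0.2628, 0.1058]
ee_rot: [-3.14, 0.0, 1.47]
wrist_force: [0.1, 1.3, -0.7]
width: 0.0004
finger_force: 0.0
```

Call:
carry_out:
  increments:
    - [255,[0,0,-3],0]
    - [255,[0,0,0],0]
    - [255,[0,0,0],0]

```text
time: 21.4
tool_pos: [0.4147, -0.2626, 0.1096]
ee_rot: [-3.142, 0.0, 1.471]
wrist_force: [0.2, -0.9, 0.1]
width: 0.0005
finger_force: 0.0
```

Contact was lost at once, so the pin isn't pushing the door up after the tool. I'll retreat and look.

Call:
carry_out:
  increments:
    - [255,[0,0,-20],0]
    - [255,[0,0,-35],0]
    - [255,[0,0,-35],0]
    - [255,[0,0,-35],0]
    - [255,[0,0,-25],0]
    - [255,[0,0,0],0]
    - [255,[0,0,0],0]
    - [255,[0,0,0],0]

```text
time: 22.2
tool_pos: [0.4141, -0.262, 0.2574]
ee_rot: [-3.138, -0.002, 1.471]
wrist_force: [-0.3, 0.1, -1.2]
width: 0.0005
finger_force: 0.0
```

Run:
```python
from h import *
st(); s=robot.get_calibration("scene"); im=robot.snapshot("scene")
big=cv2.resize(im[150:270,240:400],None,fx=5,fy=5)
# predicted free-edge outer corners for angles
def pt(th,x,r=.1,h=.006): return [*(D+R@[x,-.052+r*np.cos(th)-h*np.sin(th)]),.0865+r*np.sin(th)+h*np.cos(th)]
for th,col in((-.04,(0,255,0)),(.13,(0,0,255))):
  for x in(-.042,.042):
    u,v=proj(s,pt(th,x)); cv2.circle(big,(int((u-240)*5),int((v-150)*5)),3,col,-1); print(th,x,round((u-240)*5),round((v-150)*5))
cv2.imwrite("pics/s4.png",big)
```

```text
dock xy [-0.9 18. ] tip z 243.4 f [-0.26506901  0.07497565] -1.1573772646302922 t 22.2
-0.04 -0.042 205 239
-0.04 0.042 374 165
0.13 -0.042 205 201
0.13 0.042 376 129
```

View pics/s4.png

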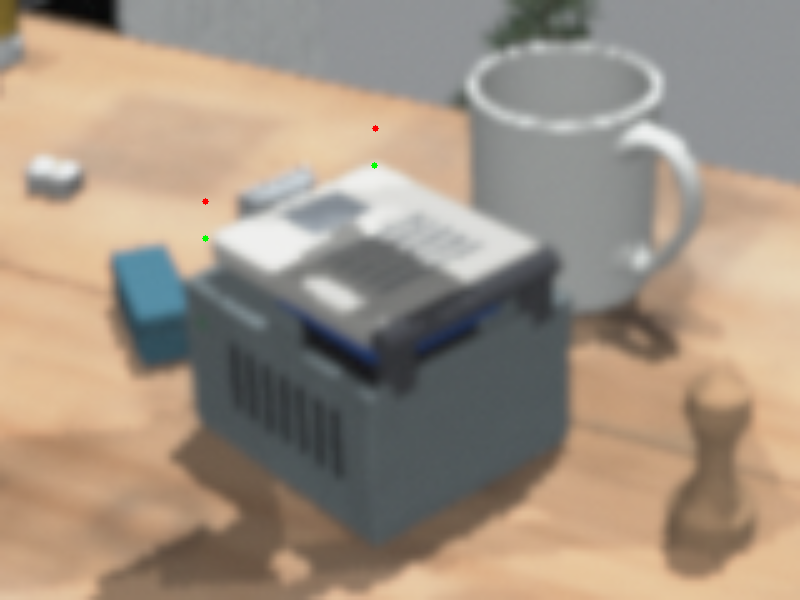

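The door's free-edge corners at about (215,235) and (374,165) match the latched prediction (angle ≈ -0.04) and sit well away from the unlatched markers at (205,201) and (376,129). The mug, case and stamp are undisturbed. I'm handing in the job.

```bash
python3 -c "
from bench import robot
print(robot.close_job())"
```

```text
the job is handed in; nothing more can be done
None
```

I pressed the cartridge home, then closed the door, which stayed latched by itself at about -0.04 rad; peak press about 16 N, 22 s used, mug, case and stamp undisturbed, and the job is handed in.

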